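# Turn and tip the jug of walnuts into the mixing bowl

### The job

Four walnuts lie in the steel jug that is clamped in the swivelling tipping stand. Push the stand's long turning handle to swing it round, the jug still upright, until the spout points squarely at the middle of the large empty steel bowl; then push the tipping lever over unhurriedly so that all four walnuts roll down the spout into that bowl, and ease the lever back until the jug stands fully upright again, never letting it fall back. Leave the bowls and all the other things where they stand.

Things in the scene. Friction and masses are not known exactly. Their poses are not given: they have to be found in the camera images.
- tipper: The round fixed foot of the jug tipping stand, 140 mm across, 12 mm high. Origin: centre of its underside, on the worktop and on the vertical swivel axis; z up; x is the spout's heading when joint turntable reads 0
- turntable (a joint): Swivel of the stand (turntable, uprights, jug and both handles together) about the foot's vertical axis, rad; the spout's heading is the foot's yaw plus this value, counter-clockwise from above. Stiff, stays where it is left: dry friction of about 1.3 N m (about 7 N at the turning knob). Range -1.2 to 1.2
- cradle (a joint): Tipping of the jug about the stand's level axle, rad; 0 = upright, on its stop; grows as the jug tips toward the spout side; hard stop at 1.85. Its weight and a light spring bring it back to 0 from any angle, with a bang if let go. It takes 2 to 4 N at the lever knob. Walnuts roll out between about 1.4 and 1.8. The swivel holds while the lever is pushed gently
- aim (a point): Point on the swivel axis at the top of the turntable disc (132 mm across), 19 mm above the worktop. Turns with the stand: x is the spout's heading, y to its left, z up
- turn_knob (a point): Middle of the upright black knob (21 mm thick, 42 mm tall, its top 80 mm above the worktop) at the end of the turning handle, a level steel bar 9 mm thick at 34 mm height that sticks out to the right of the spout's heading; the knob stands 190 mm from the swivel axis, exactly to the right of the heading. Turns with the stand, does not tip
- axle (a point): Point on the axle's centre line, straight ahead of the swivel axis: 45 mm toward the spout side, 130 mm above the worktop. The axle is level, at right angles to the heading, and runs out to the right to the tipping lever. Its axes: x heading, y left, z up with the jug upright
- lever_knob (a point): Middle of the black knob of the tipping lever: a round grip 19 mm thick, 47 mm long, parallel to the axle, its middle 178 mm to the right of the jug's middle; it sticks out from the lever (8 mm thick, 152 mm to the right) away from the jug. It goes round the axle at 95 mm radius: jug upright, the lever leans back 0.90 rad from vertical, away from the spout; it swings over the top toward the spout side as the jug tips
- spout (a point): Middle of the outer edge of the spout, an open trough 62 mm wide flaring from the jug's rim. Jug upright: 71 mm ahead of the swivel axis, 200 mm above the worktop. The jug is round, steel, 92 mm across its mouth, rim 180 mm above the worktop, with a loop handle opposite to the spout
- bowl: The large empty steel mixing bowl, 125 mm across its rim, 47 mm high, wall 3 mm, loose, its centre 135 to 156 mm from the swivel axis. Origin: centre of its underside
- walnut_1: A walnut in its shell, about 27 mm across, 12 g, loose in the jug. Origin: its centre
- walnut_2: A walnut in its shell, about 27 mm across, 12 g, loose in the jug. Origin: its centre
- walnut_3: A walnut in its shell, about 27 mm across, 12 g, loose in the jug. Origin: its centre
- walnut_4: A walnut in its shell, about 27 mm across, 12 g, loose in the jug. Origin: its centre
- lentil_bowl: Small steel bowl filled with yellow split lentils, 88 mm across, 38 mm high, loose bystander. Origin: centre of its underside
- tea_cup: Green tea cup, 96x122x56 mm, loose bystander. Origin: centre of its underside
- dish_soap: White washing-up bottle with an orange cap, 49x81x226 mm, loose bystander. Origin: centre of its underside
- lemon: Yellow lemon, 83x58x58 mm, loose bystander. Origin: centre of its underside
- garlic: Garlic bulb, 50 mm, loose bystander. Origin: centre of its underside

How it is judged:
On the way, in this order (a step that is already met when the one before it is completed fails the run):
1. the stand is swung so that the spout points at the middle of the empty bowl (within 22 mm at the bowl), the jug still upright (x of bowl in the frame of aim above 0.08 m and y of bowl in the frame of aim between -0.022 and 0.022 m and value of joint cradle below 0.1 rad), for 0.2 s.
2. the jug is tipped well over (more than 1.45 rad) with the spout still pointing at the bowl (x of bowl in the frame of aim above 0.08 m and y of bowl in the frame of aim between -0.022 and 0.022 m and value of joint cradle above 1.45 rad), for 0.2 s.
At the end, for the whole second after the job is handed in: All four walnuts lie in the large bowl (centres within 54 mm of its axis, below its rim) and are at rest, the bowl stands level, and the jug is back upright (within 0.06 rad of its stop) (horizontal distance between each of walnut_1, walnut_2, walnut_3, walnut_4 and bowl below 0.054 m and z of walnut_1 in the frame of bowl between 0.004 and 0.05 m and linear speed of each of walnut_1, walnut_2, walnut_3, walnut_4 below 0.05 m/s and z of walnut_2 in the frame of bowl between 0.004 and 0.05 m and z of walnut_3 in the frame of bowl between 0.004 and 0.05 m and z of walnut_4 in the frame of bowl between 0.004 and 0.05 m and value of joint cradle below 0.06 rad and angle between bowl's own z axis and vertical below 0.1 rad); the robot touches nothing.
It fails at once if the jug falls back (faster than 3 rad/s) (velocity of joint cradle below -3 rad/s).
It fails at once if the large bowl is shifted by more than 30 mm (distance of bowl from where it was at the start of the episode above 0.03 m).
It fails at once if a bystander is shifted by more than 25 mm (distance of any of lentil_bowl, tea_cup, dish_soap, lemon, garlic from where it was at the start of the episode above 0.025 m).
It also fails if it takes over 66 s, if anything falls off the work surface, if the arm or the gripper's body presses on something with over 40 N, if the wrist force passes 120 N, or if a joint passes its speed limit or range.

### The arm

A 6-joint arm with a two-finger parallel gripper is mounted at the origin on a cart in front of the work surface, level with it; the furniture and walls round the work are solid. World frame = base frame: x ahead of the robot, y to its left, z up, the work surface at z = 0. Lengths are in m, angles in rad, forces in N, time in s.
With the tool pointing down it reaches from about 0.225 to 0.875 m from the base axis. Payload 3.4 kg.
Tool frame: the origin (TCP) lies between the finger pads; the fingertips stand 8 mm ahead of it and the grasp point (between the pads) lies 11 mm behind it; z points along the fingers, y is the line along which they close (so a half turn about z gives the same grasp; the last joint's range is limited). The gripper opens to 85 mm and grips with 20 to 120 N. Pads are 22 mm wide; open, the fingers measure 114 mm over their backs; the gripper's body (76 mm by 85 mm) begins 54 mm behind the grasp point. The pads swing forward as they close: fully open they stand 13 mm farther back than shut.
Start: joints at [0.986, 0.276, 1.505, -0, 1.361, -0.121], TCP at [0.257, 0.514, 0.239] pointing down, gripper open.
Joint ranges: [-2.89, 2.89], [-0.75, 2.08], [0.22, 2.7], [-1.18, 4.32], [0.11, 2.71], [-2.7, 2.7]. Speed limits (rad/s): [2.57, 2.57, 3.14, 3.14, 3.14, 3.14].

### API

Orientations are given as a unit quaternion [w, x, y, z].
In Python, from rig import manip gives the robot as it stands.
- The arm moves only by the tool move_arm, never from a script. Its argument "deltas" is a list that holds one entry, the list of rows, each a list of 5 numbers: the shift along the tool's x, y, z normalised to -1 to 1, where 1 is 80 cm, then the turn about the tool's z normalised to -1 to 1, where 1 is 120 degrees, then the closure, from -1 (fully open) to 1 (shut). In form: [[[tx, ty, tz, twist, grip], ...]]. A call has 1 to 12 rows; each row is the pose to reach, as a shift and turn from the pose commanded when the call began, along the tool's axes at that moment; what a row does not reach only later rows make up. A row lasts 1/10 s, in which the tool goes at most 50 mm and 8.59 degrees, less where a joint would pass 70% of its speed; a pose out of reach is approached as far as the arm can. A call with a number of a shift or a turn outside -1 to 1 is refused whole. A call with a gripper value outside its range is refused whole. The fingers move at their own pace and stop on an object; "squeeze" is the grip in N (left out, the last holds). Time passes only in rows, so rows that repeat a pose let the fingers close. It gives the time, the measured TCP pose, the force, the opening and the grip force at its end, in the units of the state.
- manip.get_state(): the state, without advancing time (a new reading comes with each control period).
- manip.get_image(name): name is "side" or "top"; returns the picture (420x560x3 uint8, red, green, blue); there is no depth.
- manip.camera_params(name): a dict with "fx", "fy", "cx", "cy" (pixels), "R" (3x3) and "t" (3): a world point X has camera coordinates R X + t. Camera axes: x right, y down, z forward; pixel columns grow to the right and rows downward; lengths in m; the calibration is good to about 2 mm. A picture is of the moment at which its call begins. camera_params takes no time and is no camera call.
- manip.sign_off(): hands the job in; it is judged then, once.
The state is a dict: "clock": time; "qpos": joint angles; "qd": joint speeds; "effort": joint torques, N m; "position": TCP position; "ee_rot": TCP orientation; "contact_force": force on the tool from outside, world axes, zero at the start; "moment": the same for the moment, N m; "width": finger opening in m; "gripper_force": force on a finger pad.
Only numpy, scipy, OpenCV 4.12 (cv2) and the standard library are available. Lean on these libraries where they do the work, as an engineer would, in place of code of your own. Each camera call takes 0.05 s, during which the arm holds its last target. There are 200 camera calls.

## Working session

There is one attempt and no reset: what is moved stays moved. The work goes in short steps, Python scripts to look and compute and a tool call to move; the robot and the scene stay as the last step left them, time stands still between calls to the robot, and variables do not carry over. Pictures are saved under pics/ and viewed, at most 10 in all, crops included, and the job is handed in when it is done.

Besides the shell and the picture viewer there is one more tool, called after "Request:" in YAML: its name, and indented under it one key for each argument. move_arm: Moves the arm, as the interface text tells. Scaled input: -1 to 1 covers 80 cm each way for a shift and 120 degrees each way for a turn. Its arguments: {"type":"object","properties":{"deltas":{"type":"array","items":{"type":"array","items":{"type":"array","items":{"type":"number","minimum":-1,"maximum":1}}}},"squeeze":{"type":"number"}},"required":["deltas"]}

```bash
mkdir -p pics
python3 - <<'E'
from rig import manip
import cv2
for n in("side","top"):
    im=manip.get_image(n); cv2.imwrite(f"pics/{n}0.png",im[:,:,::-1])
    p=manip.camera_params(n); print(n,{k:(v.tolist() if hasattr(v,'tolist') else v) for k,v in p.items()})
print(manip.get_state())
E
```

```text
side {'fx': 491.513611034006, 'fy': 491.513611034006, 'cx': 283.63117528236313, 'cy': 209.12755386320978, 'R': [[-0.9992945234743268, 0.03452783997317884, 0.0147744245574838], [0.00060073817373997, 0.40804219102483485, -0.912962874084866], [-0.037551224585422524, -0.9123099246475611, -0.40777506902911115]], 't': [0.5684744694755326, 0.15028160261623097, 1.5645903703657296]}
top {'fx': 520.702152168412, 'fy': 520.702152168412, 'cx': 279.0010208054535, 'cy': 216.07956346468617, 'R': [[-0.022526413266537117, -0.9997448986187829, 0.0016426780161364809], [-0.9986276309641735, 0.022423472521188946, -0.047329087831625954], [0.04728017957059233, -0.002706578247714738, -0.9988780000850763]], 't': [-0.05047583022524599, 0.5525921878810657, 1.63284714659453]}
{'clock': 0.1, 'qpos': array([ 9.86018326e-01,  2.76506698e-01,  1.50598558e+00,  2.68123351e-05,
        1.36069937e+00, -1.21010812e-01]), 'qd': array([ 3.52300337e-05, -2.03674037e-03, -2.73571093e-03, -8.05344953e-04,
       -1.88408062e-03, -9.31582784e-05]), 'effort': array([ 1.38233258e-04, -4.17696404e+01, -2.46404672e+01, -3.87970440e-04,
        5.73959944e-03, -1.65152875e-05]), 'position': array([0.25696222, 0.51388771, 0.23854884]), 'ee_rot': array([-2.88619392e-04,  2.29813768e-01,  9.73234295e-01, -7.45697496e-04]), 'contact_force': array([0.50236538, 0.80865553, 0.25647947]), 'moment': array([ 0.0203763 ,  0.01172696, -0.00858451]), 'gripper_force': 0.0, 'width': 0.085479907914915}
```

View pics/top0.png

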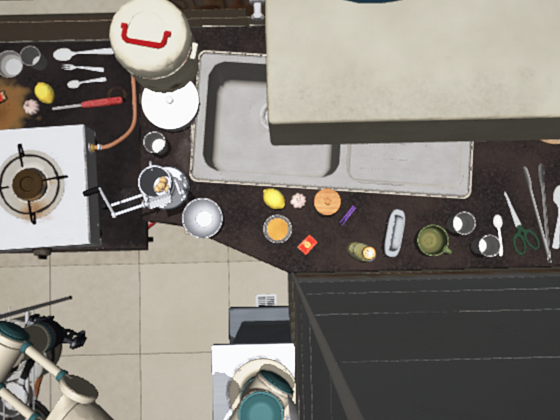

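View pics/side0.png

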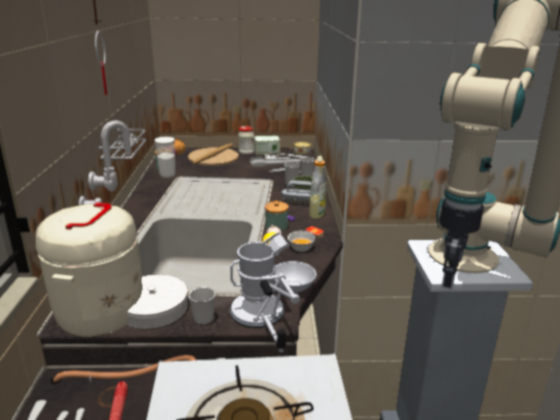

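The top view shows the bowl around (202,218), the stand around (168,188) and the handles sticking out left to about (95,195). I'll zoom in on both views.

Run:
```python
import cv2,numpy as np
a=cv2.imread("pics/top0.png")[140:250,75:235]; b=cv2.imread("pics/side0.png")[225:360,180:340]
cv2.imwrite("pics/topz.png",cv2.resize(a,None,fx=5,fy=5,interpolation=2)); cv2.imwrite("pics/sidez.png",cv2.resize(b,None,fx=4.4,fy=4.4,interpolation=2))
```

```text
(no output)
```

View pics/topz.png

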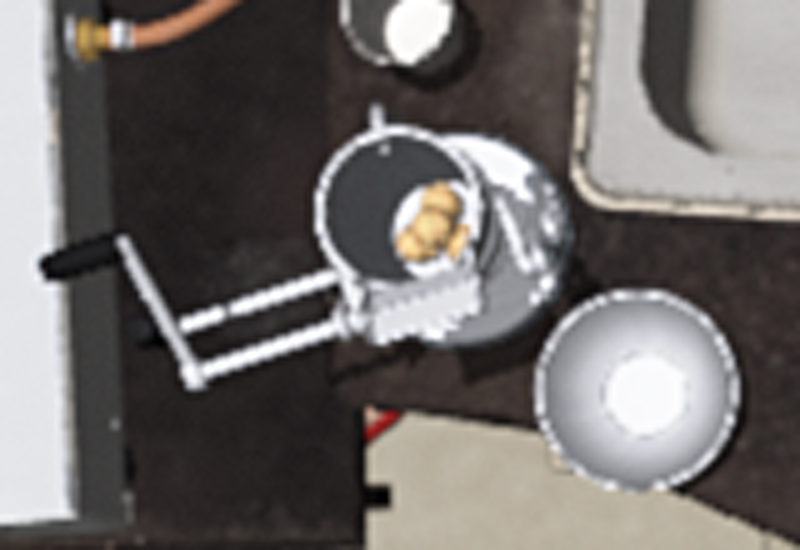

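View pics/sidez.png

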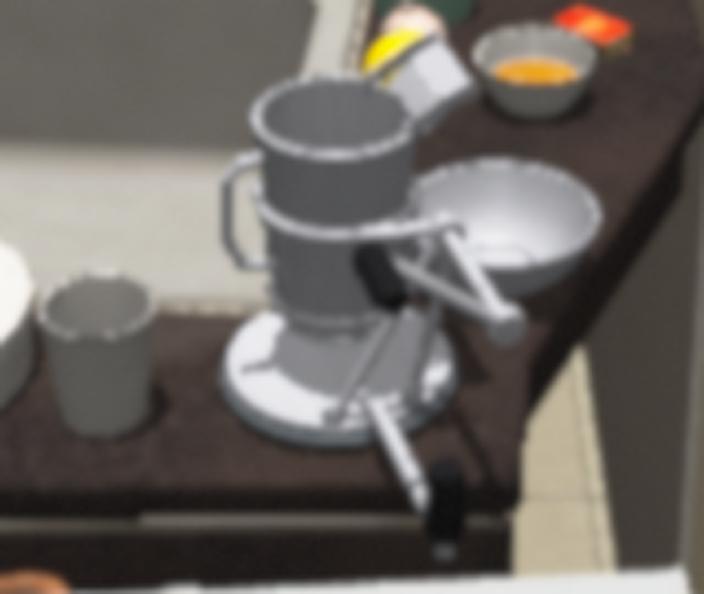

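```bash
cat > h.py <<'E'
from rig import manip
import numpy as np
from scipy.optimize import least_squares
C={n:manip.camera_params(n) for n in("side","top")}
def proj(n,X):
    p=C[n];c=np.array(p["R"])@X+np.array(p["t"]);return np.array([p["fx"]*c[0]/c[2]+p["cx"],p["fy"]*c[1]/c[2]+p["cy"]])
def ray(n,u,z):
    p=C[n];R=np.array(p["R"]);o=-R.T@np.array(p["t"]);d=R.T@np.array([(u[0]-p["cx"])/p["fx"],(u[1]-p["cy"])/p["fy"],1]);return o+d*(z-o[2])/d[2]
def W(s,l): # local (x heading,y left,z)
    c,q=np.cos(s[2]),np.sin(s[2]);return np.array([s[0]+c*l[0]-q*l[1],s[1]+q*l[0]+c*l[1],l[2]])
def knob(cr,r=.178): # lever knob local, cradle angle
    a=cr-.9;return [.045+.095*np.sin(a),-r,.13+.095*np.cos(a)]
E
python3 - <<'E'
from h import *
t=lambda x,y:np.array([x/5+75-.4,y/5+140-.4]); s=lambda x,y:np.array([x/4.4+180-.4,y/4.4+225-.4])
k=knob(0,.152)
F=[("top",t(81,256),knob(0)),("top",t(195,377),[.045,-.152,.13]),("top",t(122,238),k),("top",t(422,322),[.071,0,.2]),("top",t(150,333),[0,-.19,.08]),
("side",s(447,465),[0,-.19,.08]),("side",s(507,322),[.045,-.152,.13]),("side",s(380,275),knob(0)),("side",s(340,377),[0,0,.006])]
f=lambda q:np.concatenate([proj(n,W(q,l))-u for n,u,l in F])
r=least_squares(f,[.75,.3,3.3],loss="soft_l1");print(r.x,np.round(f(r.x).reshape(-1,2),1))
B1=ray("top",t(637,390),.047);B2=ray("side",s(505,222),.047);print("bowl",B1,B2)
B=least_squares(lambda b:np.concatenate([proj("top",np.r_[b,.047])-t(637,390),proj("side",np.r_[b,.047])-s(505,222)]),B1[:2]).x
d=B-r.x[:2];print(B,np.hypot(*d),"head",np.arctan2(d[1],d[0])%6.283)
for h in(r.x[2],np.arctan2(d[1],d[0])%6.283):
    q=[*r.x[:2],h];print("turnknob",W(q,[0,-.19,.06]),[W(q,knob(c)).round(3).tolist() for c in(0,.6,1.2,1.7)])
E
```

```text
[0.64969402 0.2882137  3.44692393] [[ 0.4  0.8]
 [ 1.  -0.4]
 [ 1.   1.4]
 [ 2.3  0.6]
 [-1.3 -0.8]
 [-0.4  1.2]
 [-0.5  1.5]
 [ 0.4  1.8]
 [-0.5  0.2]]
bowl [0.55035403 0.17554795 0.047     ] [0.54617242 0.18257037 0.047     ]
[0.54789487 0.17744499] 0.1504419290356657 head 3.9689767580395094
turnknob [0.59257828 0.46942571 0.06      ] [[0.624, 0.467, 0.189], [0.58, 0.453, 0.221], [0.526, 0.436, 0.221], [0.488, 0.424, 0.196]]
turnknob [0.50982297 0.41680643 0.06      ] [[0.539, 0.43, 0.189], [0.507, 0.396, 0.221], [0.469, 0.355, 0.221], [0.442, 0.325, 0.196]]
```

```bash
cat >> h.py <<'E'
def plan(P):
    """P: list of (x,y,z,yaw of tool y in deg) -> rows"""
    s=manip.get_state();w,x,y,z=s["ee_rot"]
    from scipy.spatial.transform import Rotation as R
    M=R.from_quat([x,y,z,w]).as_matrix();y0=np.degrees(np.arctan2(M[1,1],M[0,1]));p0=s["position"]
    for p in P:
        d=M.T@(np.array(p[:3])-p0)/.8;t=-((p[3]-y0+180)%360-180)/120;print(np.round([*d,t],3).tolist())
S=[.6497,.2882,3.447];BOWL=[.5479,.1774]
def hook(h,th=12,e=.008,out=0,gap=.0425):
    th=np.radians(th);u=np.array([-np.cos(th),np.sin(th)]);v=np.array([np.sin(th),np.cos(th)])
    T=np.array([0,-.19])-(gap-.0105)*u-(e+out)*v
    q=[S[0],S[1],h];X=W(q,[*T,0]);U=W([0,0,h],[*u,0]);return X[:2],np.degrees(np.arctan2(U[1],U[0]))
E
python3 - <<'E'
from h import *
for z in(0,.03,.06,.1,.15): print(z,"stove edge y top",ray("top",[88,190],z)[1],ray("top",[148,190],z)[1],"side",ray("side",[250,359],z)[:2],ray("side",[340,357],z)[:2], ray("top",[97,246],z)[:2])
h=S[2]
a,y=hook(h,out=.035);b,_=hook(h);print(a,b,y)
plan([(*a,.30,y),(*a,.058,y),(*b,.058,y)])
E
```

```text
0 stove edge y top 0.5447103920557144 0.3533204484140798 side [0.66133629 0.46460632] [0.45554984 0.46154092] [0.46980945 0.51707684]
0.03 stove edge y top 0.5337921056676764 0.3458667524301912 side [0.65998258 0.49910677] [0.46224721 0.4961613 ] [0.46987617 0.50665878]
0.06 stove edge y top 0.5228738192796385 0.33841305644630265 side [0.65862888 0.53360722] [0.46894458 0.53078168] [0.4699429  0.49624072]
0.1 stove edge y top 0.5083161040955877 0.3284747951344513 side [0.65682394 0.57960782] [0.47787441 0.57694218] [0.47003187 0.48234998]
0.15 stove edge y top 0.4901189601155245 0.3160519684946371 side [0.65456776 0.63710856] [0.48903669 0.63464281] [0.47014307 0.46498655]
[0.55659744 0.50914355] [0.55995116 0.47430459] 5.498551981594765
[-0.338, 0.162, -0.077, 0.483]
[-0.338, 0.163, 0.225, 0.483]
[-0.361, 0.126, 0.225, 0.483]
```

Run:
```python
from h import *
h=S[2]
a,y=hook(h,out=.027);b,_=hook(h);print(a,b,y)
plan([(*a,.30,y),(*a,.058,y),(*b,.058,y)])
```

```text
[0.557364   0.50118036] [0.55995116 0.47430459] 5.498551981594765
[-0.343, 0.154, -0.077, 0.483]
[-0.343, 0.154, 0.225, 0.483]
[-0.361, 0.126, 0.225, 0.483]
```

Request:
move_arm:
  deltas:
    - [[0,0,-0.077,0.07,-1],[-0.08,0.04,-0.077,0.14,-1],[-0.14,0.065,-0.077,0.21,-1],[-0.2,0.095,-0.077,0.28,-1],[-0.26,0.125,-0.077,0.35,-1],[-0.31,0.15,-0.077,0.42,-1],[-0.33,0.155,-0.077,0.483,-1],[-0.343,0.154,-0.077,0.483,-1],[-0.343,0.154,-0.077,0.483,-1],[-0.343,0.154,-0.077,0.483,-1],[-0.343,0.154,-0.077,0.483,-1]]

```text
clock: 1.2
position: [0.5559, 0.5023, 0.3016]
ee_rot: [-0.0, 0.672, 0.741, 0.0]
contact_force: [-0.5, -0.0, -0.0]
width: 0.0857
gripper_force: 0.0
```

Request:
move_arm:
  deltas:
    - [[0,0.002,0.05,0,-1],[0,0.002,0.1,0,-1],[0,0.002,0.14,0,-1],[0,0.002,0.18,0,-1],[0,0.002,0.21,0,-1],[0,0.002,0.24,0,-1],[0,0.002,0.26,0,-1],[0,0.002,0.28,0,-1],[0,0.002,0.295,0,-1],[0,0.002,0.304,0,-1],[0,0.002,0.304,0,-1]]

```text
clock: 2.3
position: [0.5583, 0.5019, 0.0571]
ee_rot: [-0.0, 0.672, 0.74, -0.001]
contact_force: [-0.2, 0.1, -0.6]
width: 0.0848
gripper_force: 0.0
```

Run:
```python
from h import *
import cv2
b,y=hook(S[2]);plan([(*b,.058,y)])
print(manip.get_state()["contact_force"])
im=manip.get_image("top")[150:240,70:190,::-1];im2=manip.get_image("side")[230:350,190:350,::-1]
f=lambda i:cv2.resize(i,(400,300),interpolation=2)
cv2.imwrite("pics/a.png",np.hstack([f(im),f(im2)]))
```

```text
[-0.035, -0.001, -0.001, 0.0]
[-0.17403515  0.07793355 -0.57169897]
```

View pics/a.png

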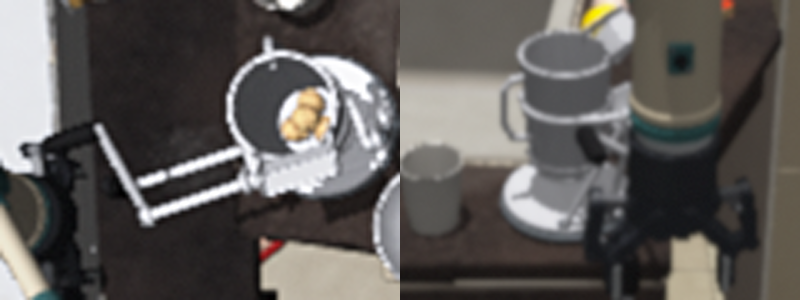

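The gripper is down just outside the lever knob: crop (45,150) in the top view. I'll check the knuckle height against the lever knob before sliding in.

Run:
```python
from h import *
for r in(170,178,190): 
  for z in(.1,.12,.14,.16,.18): print(r,z,ray("side",[(600-400)/2.5+190,230+r/2.5],z).round(3))
for z in(.1,.13,.16): print(ray("top",[70+45*.3,150+148*.3],z).round(3),ray("top",[70+65*.3,150+150*.3],z).round(3))
```

```text
170 0.1 [0.615 0.37  0.1  ]
170 0.12 [0.616 0.399 0.12 ]
170 0.14 [0.616 0.429 0.14 ]
170 0.16 [0.616 0.458 0.16 ]
170 0.18 [0.617 0.487 0.18 ]
178 0.1 [0.616 0.383 0.1  ]
178 0.12 [0.616 0.412 0.12 ]
178 0.14 [0.616 0.441 0.14 ]
178 0.16 [0.617 0.47  0.16 ]
178 0.18 [0.617 0.499 0.18 ]
190 0.1 [0.616 0.402 0.1  ]
190 0.12 [0.616 0.43  0.12 ]
190 0.14 [0.616 0.459 0.14 ]
190 0.16 [0.617 0.487 0.16 ]
190 0.18 [0.617 0.515 0.18 ]
[0.625 0.522 0.1  ] [0.623 0.504 0.1  ]
[0.622 0.511 0.13 ] [0.62  0.493 0.13 ]
[0.62 0.5  0.16] [0.617 0.482 0.16 ]
```

The knuckle tops are at about z≈0.175, just under the lever knob. I'll lower by 18 mm and then slide in slowly.

Request:
move_arm:
  deltas:
    - [[0,-0.001,0.012,0,-1],[0,-0.001,0.022,0,-1],[-0.006,-0.001,0.022,0,-1],[-0.012,-0.001,0.022,0,-1],[-0.018,-0.001,0.022,0,-1],[-0.023,-0.001,0.022,0,-1],[-0.028,-0.001,0.022,0,-1],[-0.032,-0.001,0.022,0,-1],[-0.034,-0.001,0.022,0,-1],[-0.034,-0.001,0.022,0,-1]]

```text
clock: 3.4
position: [0.5612, 0.4745, 0.0403]
ee_rot: [0.0, 0.673, 0.74, 0.0]
contact_force: [0.6, -0.4, 0.1]
width: 0.0854
gripper_force: 0.0
```

Run:
```python
from h import *
import cv2
print(manip.get_state()["contact_force"])
for d in np.arange(0,.6,.05):
    b,y=hook(S[2]+d);plan([(*b,.04,y)])
im=manip.get_image("top")[150:240,70:190,::-1];im2=manip.get_image("side")[230:350,190:350,::-1]
f=lambda i:cv2.resize(i,(400,300),interpolation=2)
cv2.imwrite("pics/b.png",np.hstack([f(im),f(im2)]))
```

```text
[ 0.62466722 -0.42331736  0.14352742]
[-0.0, -0.002, 0.0, -0.0]
[-0.005, -0.014, 0.0, -0.024]
[-0.01, -0.025, 0.0, -0.048]
[-0.016, -0.037, 0.0, -0.072]
[-0.023, -0.048, 0.0, -0.096]
[-0.03, -0.059, 0.0, -0.12]
[-0.037, -0.069, 0.0, -0.144]
[-0.045, -0.079, 0.0, -0.168]
[-0.054, -0.089, 0.0, -0.191]
[-0.063, -0.098, 0.0, -0.215]
[-0.073, -0.107, 0.0, -0.239]
[-0.083, -0.115, 0.0, -0.263]
```

View pics/b.png

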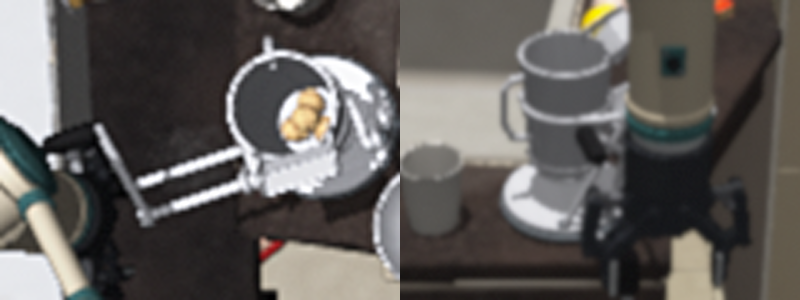

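No contact and the finger is behind the turning knob. I'll swing in small steps.

Request:
move_arm:
  deltas:
    - [[-0.002,-0.008,0,-0.012,-1],[-0.005,-0.014,0,-0.024,-1],[-0.007,-0.02,0,-0.036,-1],[-0.01,-0.025,0,-0.048,-1],[-0.013,-0.031,0,-0.06,-1],[-0.016,-0.037,0,-0.072,-1],[-0.019,-0.043,0,-0.084,-1],[-0.023,-0.048,0,-0.096,-1],[-0.026,-0.054,0,-0.108,-1],[-0.03,-0.059,0,-0.12,-1],[-0.03,-0.059,0,-0.12,-1]]

```text
clock: 4.6
position: [0.5181, 0.4472, 0.0402]
ee_rot: [0.001, 0.574, 0.819, 0.002]
contact_force: [5.1, 2.8, -3.0]
width: 0.0853
gripper_force: 2.4
```

Run:
```python
from h import *
import cv2
print(manip.get_state()["contact_force"])
for d in np.arange(.25,.65,.05):
    b,y=hook(S[2]+d);plan([(*b,.04,y)])
im=manip.get_image("top")[150:240,70:190,::-1];im2=manip.get_image("side")[230:350,190:350,::-1]
f=lambda i:cv2.resize(i,(400,300),interpolation=2)
cv2.imwrite("pics/c.png",np.hstack([f(im),f(im2)]))
```

```text
[ 5.12991588  2.79517017 -2.96208385]
[-0.0, -0.002, 0.0, 0.001]
[-0.005, -0.014, 0.0, -0.023]
[-0.011, -0.026, 0.0, -0.047]
[-0.016, -0.037, 0.0, -0.071]
[-0.023, -0.048, 0.0, -0.094]
[-0.03, -0.059, 0.0, -0.118]
[-0.038, -0.07, -0.0, -0.142]
[-0.046, -0.08, -0.0, -0.166]
```

View pics/c.png

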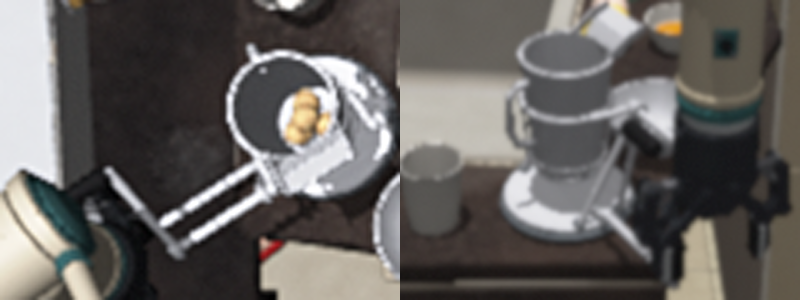

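Swinging works, the jug is upright and the force is about 6 N. Continuing.

Request:
move_arm:
  deltas:
    - [[-0.002,-0.008,0,-0.011,-1],[-0.005,-0.014,0,-0.023,-1],[-0.008,-0.02,0,-0.035,-1],[-0.011,-0.026,0,-0.047,-1],[-0.013,-0.031,0,-0.059,-1],[-0.016,-0.037,0,-0.071,-1],[-0.019,-0.043,0,-0.083,-1],[-0.023,-0.048,0,-0.094,-1],[-0.023,-0.048,0,-0.094,-1]]

```text
clock: 5.6
position: [0.4881, 0.4169, 0.0404]
ee_rot: [0.001, 0.491, 0.871, 0.002]
contact_force: [4.6, 3.0, -3.5]
width: 0.0853
gripper_force: 2.4
```

Run:
```python
from h import *
import cv2
print(manip.get_state()["contact_force"])
for d in np.arange(.45,.6,.02):
    b,y=hook(S[2]+d);plan([(*b,.04,y)])
cv2.imwrite("pics/d0.png",manip.get_image("top")[...,::-1])
im=cv2.imread("pics/d0.png")[160:260,80:225]
cv2.imwrite("pics/d.png",cv2.resize(im,None,fx=5.5,fy=5.5,interpolation=2))
```

```text
[ 4.63048327  2.97343951 -3.49734654]
[-0.0, -0.0, 0.0, -0.001]
[-0.002, -0.005, 0.0, -0.01]
[-0.004, -0.01, 0.0, -0.02]
[-0.006, -0.015, 0.0, -0.029]
[-0.008, -0.019, 0.0, -0.039]
[-0.01, -0.024, 0.0, -0.048]
[-0.013, -0.029, 0.0, -0.058]
[-0.015, -0.033, 0.0, -0.068]
```

View pics/d.png

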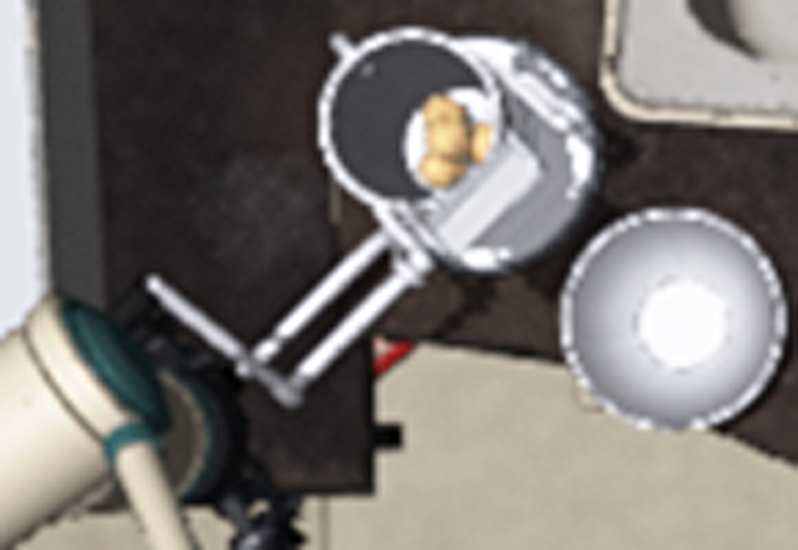

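Run:
```python
from h import *
t=lambda x,y:np.array([x/5.5+80-.4,y/5.5+160-.4])
F=[(t(287,393),[.045,-.152,.13],[1,-.4]),(t(155,283),knob(0,.152),[1,1.4]),(t(488,203),[.071,0,.2],[2.3,.6])]
for k in(0,1):
  f=lambda h:np.concatenate([proj("top",W([S[0],S[1],h[0]],l))-u-k*np.array(o) for u,l,o in F])
  r=least_squares(f,[3.9],loss="soft_l1");print(r.x,f(r.x).round(1))
for B in(BOWL,ray("top",t(673,320),.047)): 
  d=np.array(B[:2])-S[:2];h=np.arctan2(d[1],d[0])%6.283;print(B,h)
# direct: line through spout/loop direction
a=ray("top",t(287,393),.13);b=ray("top",t(155,283),.189);print("lever dir heading",np.arctan2(*(a-b)[1::-1])%6.283)
```

```text
[3.88788462] [ 0.2 -0.7  0.2 -0.   2.5  2.4]
[3.9115489] [ 0.3  0.4 -0.1 -0.4  0.6  1.4]
[0.5479, 0.1774] 3.9691132686023236
[0.54979338 0.17566918 0.047     ] 3.986161217288405
lever dir heading 3.872155057561866
```

Request:
move_arm:
  deltas:
    - [[-0.002,-0.005,0,-0.01,-1],[-0.004,-0.01,0,-0.02,-1],[-0.006,-0.015,0,-0.029,-1],[-0.008,-0.019,0,-0.039,-1],[-0.008,-0.019,0,-0.039,-1],[-0.008,-0.019,0,-0.039,-1],[-0.008,-0.019,0,-0.039,-1]]

```text
clock: 6.35
position: [0.4786, 0.4037, 0.0405]
ee_rot: [0.001, 0.455, 0.89, 0.002]
contact_force: [5.3, 1.8, -3.0]
width: 0.0851
gripper_force: 2.6
```

Request:
move_arm:
  deltas:
    - [[0,0.004,0,0,-1],[0.008,0.005,0,0,-1],[0.016,0.005,0,0,-1],[0.024,0.004,0,0,-1],[0.032,0.004,0,0,-1],[0.042,0.003,0,0,-1],[0.042,0.003,-0.03,0,-1],[0.042,0.003,-0.08,0,-1],[0.042,0.003,-0.14,0,-1],[0.042,0.003,-0.2,0,-1],[0.042,0.003,-0.26,0,-1],[0.042,0.003,-0.29,0,-1]]

```text
clock: 7.55
position: [0.4598, 0.4326, 0.2775]
ee_rot: [0.002, 0.455, 0.89, 0.003]
contact_force: [0.0, -0.1, -0.1]
width: 0.0856
gripper_force: 0.0
```

Run:
```python
from h import *
import cv2
print(manip.get_state()["contact_force"])
a=manip.get_image("top")[160:260,80:225,::-1];cv2.imwrite("pics/e0.png",a)
b=manip.get_image("side")[230:330,200:340,::-1]
cv2.imwrite("pics/e.png",np.vstack([cv2.resize(a,None,fx=3,fy=3,interpolation=2)[:,:420],cv2.resize(b,(420,300),interpolation=2)]))
```

```text
[ 0.02525408 -0.13951314 -0.09300318]
```

View pics/e.png

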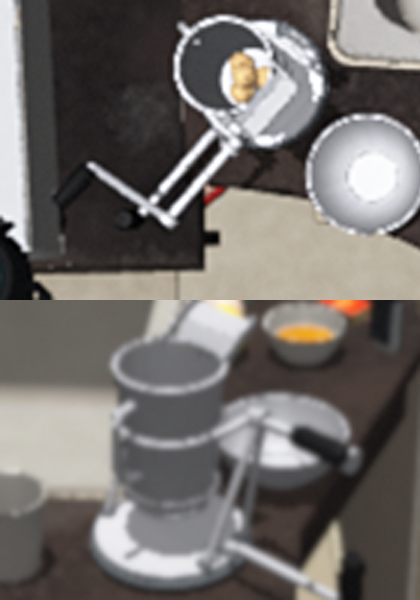

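```bash
cat >> h.py <<'E'
def levpath(h,cs,dx=0,dz=0,yaw=None,r=.178):
    return [(*(W([S[0],S[1],h],np.array(knob(c,r))+[dx,0,dz])),np.degrees(h) if yaw is None else yaw) for c in cs]
E
python3 - <<'E'
from h import *
t=lambda x,y:np.array([x/3+80-.3,y/3+160-.3])
s=lambda x,y:np.array([x/3+200-.3,(y-300)/3+230-.3])
F=[("top",t(169,221),[.045,-.152,.13],[1,-.4]),("top",t(92,165),knob(0,.152),[1,1.4]),("top",t(72,185),knob(0),[.4,.8]),("top",t(128,217),[0,-.19,.08],[-1.3,-.8]),
("side",s(347,460),[.045,-.152,.13],[-.5,1.5]),("side",s(318,446),knob(0),[0,1])]
for k in(0,1):
  f=lambda h:np.concatenate([proj(n,W([S[0],S[1],h[0]],l))-u-k*np.array(o) for n,u,l,o in F])
  r=least_squares(f,[3.9],loss="soft_l1");print(r.x,f(r.x).round(1).reshape(-1,2).tolist())
h=r.x[0]
d=np.array(BOWL)-S[:2];print("y bowl",-np.sin(h)*d[0]+np.cos(h)*d[1])
P=levpath(h,[0]);print(P);p=P[0]
plan([(p[0],p[1],.30,p[3]),(p[0],p[1],.30,p[3]+180),(p[0],p[1],.19,p[3]),(p[0],p[1],.19,p[3]+180)])
print(manip.get_state()["qpos"])
E
```

```text
[3.97347595] [[0.0, -0.9], [0.3, 0.1], [0.8, 0.4], [-1.3, 0.4], [0.3, 1.0], [0.1, 0.9]]
[3.9751982] [[-0.9, -0.4], [-0.6, -1.2], [0.5, -0.3], [0.1, 1.3], [0.8, -0.6], [0.2, -0.2]]
y bowl -0.0008876845717891019
[(np.float64(0.537689733274151), np.float64(0.42963197843130013), np.float64(0.18905294698571312), np.float64(227.76207941759048))]
[-0.06, 0.076, -0.027, 1.401]
[-0.06, 0.076, -0.027, -0.099]
[-0.06, 0.075, 0.11, 1.401]
[-0.06, 0.075, 0.11, -0.099]
[6.44606743e-01 3.40530397e-01 1.31648592e+00 1.95870253e-04
 1.47472020e+00 1.88035970e-02]
```

Aim error is under 1 mm by the fit. Next I straddle the lever knob.

Request:
move_arm:
  deltas:
    - [[-0.02,0.025,-0.03,-0.05,-0.06],[-0.04,0.05,-0.03,-0.099,-0.06],[-0.06,0.076,-0.027,-0.099,-0.06],[-0.06,0.076,-0.027,-0.099,-0.06],[-0.06,0.076,-0.027,-0.099,-0.06],[-0.06,0.076,-0.027,-0.099,-0.06],[-0.06,0.076,-0.027,-0.099,-0.06]]

```text
clock: 8.35
position: [0.5354, 0.4282, 0.2936]
ee_rot: [-0.0, 0.36, 0.933, -0.0]
contact_force: [0.0, 0.3, 0.1]
width: 0.0454
gripper_force: 0.0
```

Run:
```python
from h import *
h=3.974;y=np.degrees(h)+180
print(manip.get_state()["width"],manip.get_state()["position"])
plan(levpath(h,[0],dz=-.011,yaw=y,r=.181)+levpath(h,np.arange(0,.41,.1),dx=.016,dz=-.011,yaw=y,r=.181))
```

```text
0.045431965805034766 [0.53541225 0.42818978 0.29363635]
[0.003, 0.004, 0.144, 0.001]
[0.003, -0.016, 0.144, 0.001]
[0.003, -0.024, 0.136, 0.001]
[0.003, -0.033, 0.127, 0.001]
[0.003, -0.042, 0.12, 0.001]
[0.003, -0.053, 0.114, 0.001]
```

Request:
move_arm:
  deltas:
    - [[0.003,0.004,0.04,0,-0.06],[0.003,0.004,0.08,0,-0.06],[0.003,0.004,0.11,0,-0.06],[0.003,0.004,0.13,0,-0.06],[0.003,0.004,0.144,0,-0.06],[0.003,0.004,0.144,0,-0.06],[0.003,-0.006,0.144,0,-0.06],[0.003,-0.01,0.144,0,-0.06],[0.003,-0.014,0.143,0,-0.06],[0.003,-0.016,0.142,0,-0.06],[0.003,-0.02,0.14,0,-0.06],[0.003,-0.024,0.136,0,-0.06]]

```text
clock: 9.55
position: [0.5242, 0.4178, 0.187]
ee_rot: [0.002, 0.361, 0.933, 0.004]
contact_force: [2.6, 5.1, 3.5]
width: 0.0454
gripper_force: 3.2
```

Run:
```python
from h import *
h=3.974;y=np.degrees(h)+180
s=manip.get_state();print(s["contact_force"],s["gripper_force"])
plan(levpath(h,np.arange(.1,1.01,.1),dx=.016,dz=-.011,yaw=y,r=.181))
```

```text
[2.58487234 5.0939743  3.47876605] 3.1956346705555916
[0.001, -0.005, 0.002, 0.0]
[0.001, -0.014, -0.006, 0.0]
[0.001, -0.023, -0.013, 0.0]
[0.001, -0.033, -0.02, 0.0]
[0.001, -0.044, -0.025, 0.0]
[0.001, -0.055, -0.029, 0.0]
[0.001, -0.067, -0.032, 0.0]
[0.001, -0.078, -0.034, 0.0]
[0.001, -0.09, -0.035, 0.0]
[0.001, -0.102, -0.034, 0.0]
```

Request:
move_arm:
  deltas:
    - [[0.001,-0.007,0,0,-0.06],[0.001,-0.01,-0.003,0,-0.06],[0.001,-0.014,-0.006,0,-0.06],[0.001,-0.018,-0.01,0,-0.06],[0.001,-0.023,-0.013,0,-0.06],[0.001,-0.028,-0.017,0,-0.06],[0.001,-0.033,-0.02,0,-0.06],[0.001,-0.038,-0.023,0,-0.06],[0.001,-0.044,-0.025,0,-0.06],[0.001,-0.049,-0.027,0,-0.06],[0.001,-0.055,-0.029,0,-0.06]]

```text
clock: 10.65
position: [0.4913, 0.3829, 0.208]
ee_rot: [-0.0, 0.361, 0.933, -0.0]
contact_force: [2.8, 2.7, 1.8]
width: 0.0454
gripper_force: 1.6
```

Run:
```python
from h import *
import cv2
h=3.974;y=np.degrees(h)+180
s=manip.get_state();print(s["contact_force"],s["gripper_force"],s["position"])
plan(levpath(h,np.arange(.6,1.81,.1),dx=.016,dz=-.011,yaw=y,r=.181))
cv2.imwrite("pics/f0.png",manip.get_image("top")[...,::-1]);cv2.imwrite("pics/f1.png",manip.get_image("side")[...,::-1])
```

```text
[2.82102014 2.74996599 1.8421523 ] 1.6055841058550868 [0.49128237 0.38287214 0.20803678]
[0.0, 0.005, -0.002, 0.0]
[0.0, -0.007, -0.005, 0.0]
[0.0, -0.019, -0.007, 0.0]
[0.0, -0.03, -0.007, 0.0]
[0.0, -0.042, -0.007, 0.0]
[0.0, -0.054, -0.005, 0.0]
[0.0, -0.066, -0.002, 0.0]
[0.0, -0.077, 0.002, 0.0]
[0.0, -0.087, 0.007, 0.0]
[0.0, -0.098, 0.013, 0.0]
[0.0, -0.107, 0.021, 0.0]
[0.0, -0.116, 0.029, 0.0]
[0.0, -0.123, 0.038, 0.0]
```

Request:
move_arm:
  deltas:
    - [[0,-0.005,-0.004,0,-0.06],[0,-0.01,-0.005,0,-0.06],[0,-0.015,-0.006,0,-0.06],[0,-0.02,-0.007,0,-0.06],[0,-0.025,-0.007,0,-0.06],[0,-0.03,-0.007,0,-0.06],[0,-0.036,-0.007,0,-0.06],[0,-0.042,-0.007,0,-0.06],[0,-0.048,-0.006,0,-0.06],[0,-0.054,-0.005,0,-0.06],[0,-0.06,-0.004,0,-0.06],[0,-0.066,-0.002,0,-0.06]]

```text
clock: 11.95
position: [0.4557, 0.344, 0.2096]
ee_rot: [-0.0, 0.361, 0.933, -0.0]
contact_force: [1.4, 1.6, 1.7]
width: 0.0452
gripper_force: 1.0
```

Run:
```python
from h import *
import cv2
h=3.974;y=np.degrees(h)+180
s=manip.get_state();print(s["contact_force"],s["gripper_force"],s["position"])
plan(levpath(h,np.arange(1.2,1.81,.1),dx=.016,dz=-.011,yaw=y,r=.181))
a=manip.get_image("top")[160:260,80:225,::-1];b=manip.get_image("side")[220:330,200:354,::-1]
cv2.imwrite("pics/g.png",np.vstack([cv2.resize(a,(420,290),interpolation=2),cv2.resize(b,(420,300),interpolation=2)]))
```

```text
[1.40243791 1.60352806 1.66693028] 0.9506564215939761 [0.45566174 0.34398524 0.20960298]
[-0.0, 0.0, -0.0, 0.0]
[-0.0, -0.011, 0.004, 0.0]
[-0.0, -0.021, 0.009, 0.0]
[-0.0, -0.032, 0.015, 0.0]
[-0.0, -0.041, 0.022, 0.0]
[-0.0, -0.05, 0.031, 0.0]
[-0.0, -0.058, 0.039, 0.0]
```

View pics/g.png

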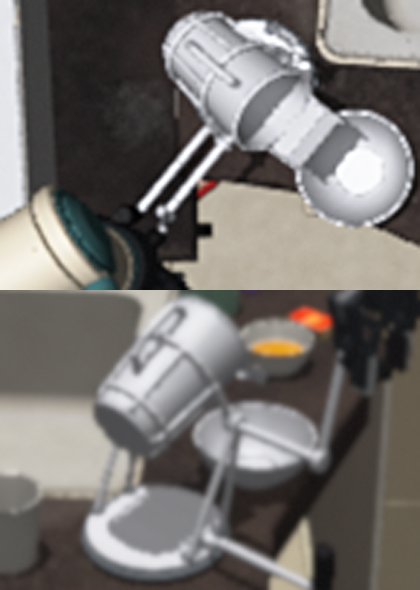

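The jug is tipped about 1.2 rad and the spout is over the bowl's middle. I'll continue more slowly.

Request:
move_arm:
  deltas:
    - [[0,-0.003,0.001,0,-0.06],[0,-0.006,0.002,0,-0.06],[0,-0.008,0.003,0,-0.06],[0,-0.011,0.004,0,-0.06],[0,-0.013,0.005,0,-0.06],[0,-0.016,0.006,0,-0.06],[0,-0.019,0.008,0,-0.06],[0,-0.021,0.009,0,-0.06],[0,-0.023,0.01,0,-0.06],[0,-0.025,0.011,0,-0.06],[0,-0.025,0.011,0,-0.06],[0,-0.025,0.011,0,-0.06]]

```text
clock: 13.25
position: [0.4427, 0.3294, 0.2009]
ee_rot: [-0.0, 0.361, 0.933, -0.0]
contact_force: [1.8, 1.0, 0.5]
width: 0.0453
gripper_force: 0.7
```

Request:
move_arm:
  deltas:
    - [[0,-0.002,0.002,0,-0.06],[0,-0.004,0.003,0,-0.06],[0,-0.006,0.004,0,-0.06],[0,-0.008,0.005,0,-0.06],[0,-0.01,0.007,0,-0.06],[0,-0.012,0.008,0,-0.06],[0,-0.014,0.01,0,-0.06],[0,-0.016,0.011,0,-0.06],[0,-0.018,0.013,0,-0.06],[0,-0.02,0.015,0,-0.06],[0,-0.02,0.015,0,-0.06],[0,-0.02,0.015,0,-0.06]]

```text
clock: 14.45
position: [0.4317, 0.3176, 0.1888]
ee_rot: [-0.0, 0.361, 0.933, -0.0]
contact_force: [0.4, 0.6, -0.1]
width: 0.0451
gripper_force: 0.5
```

```bash
cat > nuts.py <<'E'
from h import *
import cv2
def nuts(tag):
    im=manip.get_image("top");hsv=cv2.cvtColor(im,cv2.COLOR_RGB2HSV)[150:250,130:240]
    m=((hsv[...,0]>8)&(hsv[...,0]<25)&(hsv[...,1]>80)&(hsv[...,2]>110)).astype(np.uint8)
    n,_,st,c=cv2.connectedComponentsWithStats(m)
    bp=proj("top",np.r_[BOWL,.02])
    for i in range(1,n):
        if st[i,4]>4: print(tag,"blob",st[i,4],c[i]+[130,150],"bowl px",bp.round(0))
    cv2.imwrite(f"pics/{tag}.png",im[...,::-1])
E
python3 - <<'E'
from nuts import *
nuts("n1")
h=3.974;y=np.degrees(h)+180
s=manip.get_state();print(s["contact_force"],s["gripper_force"],s["position"])
plan(levpath(h,np.arange(1.4,1.81,.05),dx=.016,dz=-.011,yaw=y,r=.181))
E
```

```text
[0.54774868 0.99494063 0.78470855] 0.4637575520541759 [0.43177205 0.31766427 0.18891191]
[-0.0, 0.023, -0.017, 0.0]
[-0.0, 0.018, -0.014, 0.0]
[-0.0, 0.013, -0.011, 0.0]
[-0.0, 0.008, -0.007, 0.0]
[-0.0, 0.003, -0.003, 0.0]
[-0.0, -0.001, 0.001, 0.0]
[-0.0, -0.005, 0.005, 0.0]
[-0.0, -0.009, 0.009, 0.0]
[-0.0, -0.013, 0.014, 0.0]
```

Request:
move_arm:
  deltas:
    - [[0,-0.002,0.002,0,-0.06],[0,-0.004,0.004,0,-0.06],[0,-0.006,0.006,0,-0.06],[0,-0.008,0.008,0,-0.06],[0,-0.01,0.01,0,-0.06],[0,-0.01,0.01,0,-0.06],[0,-0.01,0.01,0,-0.06],[0,-0.01,0.01,0,-0.06],[0,-0.01,0.01,0,-0.06],[0,-0.01,0.01,0,-0.06],[0,-0.01,0.01,0,-0.06],[0,-0.01,0.01,0,-0.06]]

```text
clock: 15.7
position: [0.4265, 0.3118, 0.181]
ee_rot: [0.0, 0.361, 0.933, 0.0]
contact_force: [0.7, 0.8, 0.6]
width: 0.0452
gripper_force: 0.3
```

Run:
```python
from nuts import *
nuts("n2")
import cv2
im=cv2.cvtColor(cv2.imread("pics/top0.png"),cv2.COLOR_BGR2HSV);print(im[183:190,158:168].reshape(-1,3)[::6].tolist())
h=3.974;y=np.degrees(h)+180
s=manip.get_state();print(s["contact_force"],s["gripper_force"],s["position"])
plan(levpath(h,np.arange(1.75,.7,-.1),dx=.016,dz=-.011,yaw=y,r=.181))
a=cv2.imread("pics/n2.png")[180:250,160:240];print([[int(v) for v in r] for r in cv2.cvtColor(a,cv2.COLOR_BGR2HSV)[::4,::4,1]][:18])
```

```text
n2 blob 158 [202.88607595 221.20253165] bowl px [203. 219.]
[[18, 84, 231], [17, 112, 152], [21, 88, 244], [12, 43, 131], [19, 97, 237], [18, 104, 230], [17, 110, 162], [20, 95, 234], [18, 102, 233], [17, 110, 137], [18, 101, 235], [17, 104, 169]]
[0.71613346 1.06114506 0.40944457] 0.34943706270780694 [0.42652393 0.3117571  0.180929  ]
[0.0, 0.001, -0.001, 0.0]
[0.0, 0.009, -0.009, 0.0]
[0.0, 0.018, -0.017, 0.0]
[0.0, 0.028, -0.024, 0.0]
[0.0, 0.038, -0.03, 0.0]
[0.0, 0.049, -0.034, 0.0]
[0.0, 0.06, -0.038, 0.0]
[0.0, 0.072, -0.04, 0.0]
[0.0, 0.084, -0.041, 0.0]
[0.0, 0.096, -0.041, 0.0]
[0.0, 0.107, -0.04, 0.0]
[[6, 8, 11, 12, 10, 13, 20, 20, 33, 28, 31, 30, 26, 24, 24, 20, 17, 16, 12, 12], [4, 4, 6, 8, 10, 9, 3, 29, 32, 32, 35, 36, 44, 33, 36, 29, 38, 39, 35, 38], [5, 3, 5, 9, 7, 10, 12, 28, 33, 38, 32, 35, 31, 41, 33, 36, 36, 43, 46, 42], [4, 4, 9, 4, 6, 10, 9, 12, 13, 36, 40, 39, 36, 33, 36, 46, 36, 37, 42, 44], [10, 4, 6, 10, 3, 4, 8, 8, 9, 32, 38, 49, 44, 44, 50, 43, 44, 40, 38, 42], [11, 11, 5, 6, 11, 4, 4, 15, 10, 10, 15, 12, 10, 6, 45, 45, 41, 44, 47, 43], [10, 9, 8, 5, 3, 2
[... 238 characters left out ...]
 12, 12, 74, 98, 106, 99, 12, 10, 11, 57, 46, 43, 30], [45, 51, 53, 49, 45, 58, 11, 10, 8, 5, 47, 34, 26, 5, 10, 11, 62, 42, 42, 39], [31, 34, 37, 36, 38, 58, 9, 11, 9, 10, 12, 85, 115, 8, 11, 7, 42, 42, 40, 38], [35, 34, 34, 34, 35, 35, 26, 13, 13, 69, 68, 76, 11, 9, 11, 4, 46, 36, 41, 45], [34, 32, 31, 34, 33, 34, 39, 6, 11, 13, 108, 12, 10, 12, 9, 48, 46, 39, 36, 46], [34, 33, 33, 36, 34, 32, 36, 34, 32, 10, 15, 13, 10, 5, 47, 42, 48, 48, 43, 39], [33, 32, 31, 34, 34, 34, 33, 32, 33, 34, 34, 33, 32, 36, 48, 52, 59, 50, 50, 43], [31, 31, 34, 31, 34, 34, 32, 31, 34, 34, 29, 34, 32, 33, 33, 31, 42, 51, 47, 47], [33, 35, 32, 32, 34, 33, 34, 35, 33, 35, 33, 34, 33, 34, 34, 32, 32, 37, 45, 43]]
```

Request:
move_arm:
  deltas:
    - [[0,0.004,-0.005,0,-0.06],[0,0.009,-0.009,0,-0.06],[0,0.013,-0.013,0,-0.06],[0,0.018,-0.017,0,-0.06],[0,0.023,-0.021,0,-0.06],[0,0.028,-0.024,0,-0.06],[0,0.033,-0.027,0,-0.06],[0,0.038,-0.03,0,-0.06],[0,0.043,-0.032,0,-0.06],[0,0.049,-0.034,0,-0.06],[0,0.055,-0.036,0,-0.06],[0,0.06,-0.038,0,-0.06]]

```text
clock: 16.95
position: [0.4591, 0.3476, 0.2114]
ee_rot: [0.0, 0.361, 0.933, 0.0]
contact_force: [1.1, 1.6, -0.3]
width: 0.0455
gripper_force: 0.8
```

Run:
```python
from nuts import *
nuts("n3")
h=3.974;y=np.degrees(h)+180
s=manip.get_state();print(s["contact_force"],s["gripper_force"],s["position"])
plan(levpath(h,np.arange(1.15,-.01,-.1),dx=.016,dz=-.011,yaw=y,r=.181))
a=cv2.cvtColor(cv2.imread("pics/n3.png"),cv2.COLOR_BGR2HSV)[196:242,180:226]
for r in a: print("".join("#" if p[1]>65 and 8<p[0]<28 and p[2]>170 else "+" if p[1]>65 and p[0]<28 else "." for p in r))
```

```text
n3 blob 158 [201.65189873 218.55696203] bowl px [203. 219.]
[ 1.86350356  2.6941203  -1.08633418] 0.985524308271124 [0.45981133 0.34818675 0.21166326]
[0.0, -0.001, 0.001, 0.0]
[0.0, 0.01, -0.002, 0.0]
[0.0, 0.022, -0.003, 0.0]
[0.0, 0.034, -0.003, 0.0]
[0.0, 0.046, -0.002, 0.0]
[0.0, 0.057, 0.001, 0.0]
[0.0, 0.069, 0.004, 0.0]
[0.0, 0.08, 0.009, 0.0]
[0.0, 0.09, 0.015, 0.0]
[0.0, 0.1, 0.021, 0.0]
[0.0, 0.109, 0.029, 0.0]
[0.0, 0.117, 0.038, 0.0]
..............................................
..............................................
..............................................
..............................................
..............................................
..............................................
..............................................
..............................................
..............................................
..............................................
..............................................
..............................................
..............................................
......................................
[... 812 characters left out ...]
.............#............................
..............................................
..............................................
..............................................
..............................................
..............................................
..............................................
..............................................
...................................+..........
..............................................
................................+.............
..............................................
..............................................
..............................................
..............................................
```

Four separate walnuts lie in the bowl. I'll ease the lever back.

Request:
move_arm:
  deltas:
    - [[0,0.005,-0.001,0,-0.06],[0,0.01,-0.002,0,-0.06],[0,0.016,-0.003,0,-0.06],[0,0.022,-0.003,0,-0.06],[0,0.028,-0.003,0,-0.06],[0,0.034,-0.003,0,-0.06],[0,0.04,-0.003,0,-0.06],[0,0.046,-0.002,0,-0.06],[0,0.052,-0.001,0,-0.06],[0,0.057,0.001,0,-0.06],[0,0.063,0.003,0,-0.06],[0,0.069,0.004,0,-0.06]]

```text
clock: 18.2
position: [0.4961, 0.3882, 0.2078]
ee_rot: [-0.0, 0.361, 0.933, -0.0]
contact_force: [1.3, 2.0, -0.8]
width: 0.0452
gripper_force: 0.7
```

Run:
```python
from h import *
h=3.974;y=np.degrees(h)+180
s=manip.get_state();print(s["contact_force"],s["gripper_force"],s["position"])
plan(levpath(h,np.arange(.5,-.01,-.1),dx=.016,dz=-.011,yaw=y,r=.181)+levpath(h,[0],dx=.005,dz=-.011,yaw=y,r=.181))
```

```text
[ 1.30048112  1.99615271 -0.84793231] 0.7013175117754145 [0.49609676 0.38824541 0.20782034]
[0.0, 0.007, 0.002, 0.0]
[0.0, 0.017, 0.007, 0.0]
[0.0, 0.028, 0.013, 0.0]
[0.0, 0.037, 0.02, 0.0]
[0.0, 0.046, 0.028, 0.0]
[0.0, 0.054, 0.037, 0.0]
[0.0, 0.067, 0.037, 0.0]
```

Request:
move_arm:
  deltas:
    - [[0,0.007,0.002,0,-0.06],[0,0.012,0.005,0,-0.06],[0,0.017,0.007,0,-0.06],[0,0.022,0.01,0,-0.06],[0,0.028,0.013,0,-0.06],[0,0.033,0.017,0,-0.06],[0,0.037,0.02,0,-0.06],[0,0.042,0.024,0,-0.06],[0,0.046,0.028,0,-0.06],[0,0.05,0.033,0,-0.06],[0,0.054,0.037,0,-0.06],[0,0.058,0.037,0,-0.06]]

```text
clock: 19.4
position: [0.5268, 0.422, 0.1778]
ee_rot: [-0.0, 0.361, 0.933, -0.001]
contact_force: [-0.0, -0.8, 0.3]
width: 0.0448
gripper_force: 0.0
```

Run:
```python
from h import *
h=3.974;y=np.degrees(h)+180
s=manip.get_state();print(s["contact_force"],s["gripper_force"],s["position"])
plan(levpath(h,[0],dx=.008,dz=-.011,yaw=y,r=.181)+levpath(h,[0],dx=.0,dz=-.011,yaw=y,r=.181)+levpath(h,[0],dx=.0,dz=.16,yaw=y,r=.181))
```

```text
[-0.00228888 -0.76053353  0.25351702] 0.0 [0.52680885 0.42201445 0.17782509]
[0.0, 0.006, -0.0, 0.0]
[0.0, 0.016, -0.0, 0.0]
[0.0, 0.016, -0.214, 0.0]
```

The jug is on its stop and the contact force is gone. I'll centre the fingers on the knob, open slightly and lift straight up.

Request:
move_arm:
  deltas:
    - [[0,0.006,0,0,-0.06],[0,0.014,0,0,-0.15],[0,0.014,0,0,-0.15],[0,0.014,-0.03,0,-0.15],[0,0.014,-0.08,0,-0.15],[0,0.014,-0.13,0,-0.15],[0,0.014,-0.18,0,-0.15],[0,0.014,-0.21,0,-0.15],[0,0.014,-0.21,0,-0.15],[0,0.014,-0.21,0,-0.15]]

```text
clock: 20.4
position: [0.5346, 0.4306, 0.3466]
ee_rot: [0.0, 0.361, 0.933, 0.0]
contact_force: [0.8, 0.4, -0.5]
width: 0.0492
gripper_force: 0.0
```

Run:
```python
from nuts import *
nuts("n4")
s=manip.get_state();print(s["contact_force"],s["position"],s["clock"])
# compare scene with the stand before tipping (cradle 0): e0 = crop 160:260,80:225
a=cv2.imread("pics/n4.png");e=cv2.imread("pics/e0.png").astype(int)
d=np.abs(a[160:260,80:225].astype(int)-e).max(2)>50
for r in d[::3]: print("".join("#" if v else "." for v in r[::2]))
c=cv2.cvtColor(a,cv2.COLOR_BGR2HSV)[205:232,188:215]
for r in c: print("".join("#" if p[1]>65 and p[0]<28 else "." for p in r))
```

```text
n4 blob 153 [201.75163399 218.56862745] bowl px [203. 219.]
[-0.14037302 -0.5375179  -0.68570745] [0.53427115 0.43036883 0.34524384] 20.45
.........................................................................
.........................................................................
.........................................................................
...............................#.........................................
.........................................................................
.........................................................................
.......................................###...............................
.......................................####..............................
.......................................######............................
.......................................######............................
.......................................#####.............................
.......................................###..........#....................
.........................................................................
[... 1610 characters left out ...]

...........................
...........................
...........................
................#####......
...............#######.....
.........####..#######.....
........###############....
.......################....
.......###############.....
.......###.####...###......
........######.............
........#####..............
........####...............
........###.....####.......
......######...######......
......################.....
.....#################.....
.....###########.#####.....
......#######..######......
.......#####.....###.......
.........#.................
...........................
...........................
...........................
...........................
```

```bash
python3 -c "
from rig import manip
print(manip.sign_off())"
```

```text
the job is handed in; nothing more can be done
None
```

I handed the job in at about 20 s. The last top-camera image shows all four walnuts in the large bowl, the jug back upright on its stop, and the arm lifted clear. The simulator gave no verdict, and I did not measure the bystanders' positions at the end.

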